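# Clear, swing home and lock a swivelling board carrier

### The job

Offcuts lie about in front of the swivelling board carrier: take the bench brush by its handle and sweep every offcut into the scrap bay, never touching the offcuts with the fingers. Only then push the carrier by its free corner round its pin until it is fully home against its stop, and press the spring clip down over the joint of the two half bars, centred across it, until it snaps on fully. Leave the brush standing upright in the middle of its rubber mat, every offcut in the bay, and the bystanders where they are.

Things in the scene. Friction and masses are not known exactly. Their poses are not given: they have to be found in the camera images.
- pivot_pin (a point): axis of the fixed pin about which the carrier turns, 20 mm above the bench, on a round foot of 24 mm radius with a 30 mm high stop tab beside it (x 14 to 36, y -32 to -16 mm). Axes are those of the fixed fixture: z up, x towards the fixed half of the locking bar (the way the carrier's long side points when home), y to the left of that
- carrier (a joint): heading in rad of the board carrier, an aluminium tray with a circuit board in it that turns about the pin: 0 = home, against its stop; grows as it is swung out, anticlockwise from above, to at most 1.8. It turns stiffly (0.5 N m of friction) and stays where it is left
- carrier_middle (a point): middle of the carrier tray (75, 35 mm from the pin in the tray's own axes), 22 mm above the bench; x along its long side. Tray 180x100 mm, rim top 34 mm above the bench, its board's parts 42 mm. Its half bar (24 mm diameter, axis 48 mm up) leaves the far end at y -35 mm, x 90 to 133 mm from here, on a 62 mm high block at x 73 to 91 mm
- push_corner (a point): point on the outer face of the carrier's long side wall, 20 mm from its corner farthest from the pin (x 145, y 85 mm from the pin in the carrier's axes), 22 mm above the bench; axes are the carrier's own, +y out of the wall. Pushing here along -y turns the carrier home
- bar_joint (a point): point on the locking bar's axis, 48 mm above the bench and 210 mm from the pin, where the two half bars meet end to end (3 mm gap) when the carrier is home. x runs along the bar. The fixed half (24 mm diameter) runs from here to x +45 mm, where a 62 mm high, 28 mm wide steel post carries it
- clip_tab (a point): centre of the grip tab of the loose spring clip: a black upright plate 44 mm (x) by 12 mm (y, grasp across this) by 36 mm high, 62 mm above the bench as the clip stands. The clip is steel, 60 mm long (x), 46 mm wide, 80 mm high; it stands upright on its two flared sprung arms
- clip_bore (a point): centre of the clip's bore, 38 mm straight below the tab's centre; x along the bore. It takes the 24 mm bar: inward lips 11 mm below the bore axis, flared ends 24 mm below it that guide the bar in (up to 5 mm off-centre). Pressing down takes 8 to 20 N until the arms snap past the bar's widest point and the bridge, 12 mm above the bore axis, rests on the bar
- brush_grip (a point): centre of the handle bar of the wooden bench brush, 80 mm above the foot of its bristles. Bar 76 mm long (x), 22 mm wide (y, grasp across this), 67 to 93 mm up, open below between legs at x = +-30 mm. Head 80 mm long (x), 34 mm wide, 30 to 44 mm up; bristle block 76 mm long, 28 mm wide, 30 mm high, stiff and square
- bench_brush: the same brush; origin at the centre of the foot of its bristles, z up
- mat_centre (a point): centre of the top of the brush's fixed black rubber mat, 130 mm (x) by 70 mm (y), 3 mm thick
- bay_centre (a point): centre of the scrap bay, a fixed three-sided fence of grey sheet on the bench, 13 mm above the bench. y points out of its open side. Inside 220 mm wide (x +-110 mm), from its back wall at y = -85 to its mouth at y = +86 mm; walls 3 mm thick, 30 mm high; the bench is its floor. From the mouth guide wings flare slightly, to x +-122 mm at y = 115 mm, and flat feet stick out to x +-128 mm
- offcut1_mid (a point): centre of a loose offcut of square aluminium tube, 60 mm long (x) by 25 by 25 mm, 12.5 mm above the bench as it lies; 3 to 5 of the five are present
- offcut2_mid (a point): centre of a loose offcut of square aluminium tube, 60 mm long (x) by 25 by 25 mm, 12.5 mm above the bench as it lies; 3 to 5 of the five are present
- offcut3_mid (a point): centre of a loose offcut of square aluminium tube, 60 mm long (x) by 25 by 25 mm, 12.5 mm above the bench as it lies; 3 to 5 of the five are present
- offcut4_mid (a point): centre of a loose offcut of square aluminium tube, 60 mm long (x) by 25 by 25 mm, 12.5 mm above the bench as it lies; 3 to 5 of the five are present
- offcut5_mid (a point): centre of a loose offcut of square aluminium tube, 60 mm long (x) by 25 by 25 mm, 12.5 mm above the bench as it lies; 3 to 5 of the five are present
- battery_pack: small blue and yellow sealed battery, 35x50x54 mm, standing on the bench; a bystander. Origin: centre of its underside
- green_tape: roll of green tape lying flat, 58 mm across, 18 mm high; a bystander. Origin: centre of its underside
- cleaner_bottle: white bottle with a red nozzle, 52 mm across, 150 mm tall, at the back; a bystander. Origin: centre of its underside
Mind the look-alikes: they are no part of the job. What is shaped like the part that bears offcut2_mid but yellow is not meant.

How it is judged (in metres and radians):
On the way, in this order (a step that is already met when the one before it is completed fails the run):
1. every offcut present lies in the scrap bay, the carrier still swung out (x of offcut1_mid in the frame of bay_centre between -0.11 and 0.11 m and y of offcut1_mid in the frame of bay_centre between -0.085 and 0.075 m and height (world z) of each of offcut1_mid, offcut2_mid, offcut3_mid, offcut4_mid, offcut5_mid below 0.04 m and x of offcut2_mid in the frame of bay_centre between -0.11 and 0.11 m and y of offcut2_mid in the frame of bay_centre between -0.085 and 0.075 m and x of offcut3_mid in the frame of bay_centre between -0.11 and 0.11 m and y of offcut3_mid in the frame of bay_centre between -0.085 and 0.075 m and x of offcut4_mid in the frame of bay_centre between -0.11 and 0.11 m and y of offcut4_mid in the frame of bay_centre between -0.085 and 0.075 m and x of offcut5_mid in the frame of bay_centre between -0.11 and 0.11 m and y of offcut5_mid in the frame of bay_centre between -0.085 and 0.075 m and value of joint carrier above 0.3 rad), for 0.2 s.
2. the carrier is home against its stop (value of joint carrier below 0.03 rad), for 0.2 s.
3. the clip is snapped fully onto both half bars (x of clip_bore in the frame of bar_joint between -0.014 and 0.014 m and y of clip_bore in the frame of bar_joint between -0.004 and 0.004 m and z of clip_bore in the frame of bar_joint between -0.005 and 0.005 m and angle between the x axis of clip_bore and the x axis of bar_joint, either way round below 0.12 rad and angle between clip_bore's own z axis and vertical below 0.2 rad), for 0.2 s.
At the end, for the whole second after the job is handed in: Middle of every offcut in the bay, 11 mm or more inside the mouth; carrier within 0.03 rad of home; clip bore within 14 mm of the bar joint along the bar, 4 mm across, 5 mm in height, 0.12 rad in heading; brush upright and still, within 35 mm of the mat's middle (all of step 3 and x of offcut1_mid in the frame of bay_centre between -0.11 and 0.11 m and y of offcut1_mid in the frame of bay_centre between -0.085 and 0.075 m and height (world z) of each of offcut1_mid, offcut2_mid, offcut3_mid, offcut4_mid, offcut5_mid below 0.04 m and x of offcut2_mid in the frame of bay_centre between -0.11 and 0.11 m and y of offcut2_mid in the frame of bay_centre between -0.085 and 0.075 m and x of offcut3_mid in the frame of bay_centre between -0.11 and 0.11 m and y of offcut3_mid in the frame of bay_centre between -0.085 and 0.075 m and x of offcut4_mid in the frame of bay_centre between -0.11 and 0.11 m and y of offcut4_mid in the frame of bay_centre between -0.085 and 0.075 m and x of offcut5_mid in the frame of bay_centre between -0.11 and 0.11 m and y of offcut5_mid in the frame of bay_centre between -0.085 and 0.075 m and value of joint carrier below 0.03 rad and horizontal distance between brush_grip and mat_centre below 0.035 m and angle between brush_grip's own z axis and vertical below 0.15 rad and height (world z) of brush_grip below 0.09 m and linear speed of bench_brush below 0.02 m/s); the robot touches nothing.
It fails at once if the fingers touch an offcut (contact force between the fingers and offcut1 above 1 N or contact force between the fingers and offcut2 above 1 N or contact force between the fingers and offcut3 above 1 N or contact force between the fingers and offcut4 above 1 N or contact force between the fingers and offcut5 above 1 N).
It fails at once if a bystander is shifted by more than 30 mm (distance of any of battery_pack, green_tape, cleaner_bottle from where it was at the start of the episode above 0.03 m).
Of offcut1, offcut2, offcut3, offcut4, offcut5 only 3 to 5 are there at a start; the rules pass over those that are not, and their reading is None.
At some moment in a run one of offcut1, offcut2, offcut3, offcut4, offcut5 may be knocked a few centimetres aside while the robot is not near it.
It also fails if it takes over 210 s, if anything falls off the work surface, if the arm or the gripper's body presses on something with over 40 N, if the wrist force passes 120 N, or if a joint passes its speed limit or range.

### The arm

A 6-joint arm with a two-finger parallel gripper is mounted at the origin on a cart in front of the work surface, level with it; the furniture and walls round the work are solid. World frame = base frame: x ahead of the robot, y to its left, z up, the work surface at z = 0. Lengths are in mm, angles in rad, forces in N, time in s.
With the tool pointing down it reaches from about 350 to 775 mm from the base axis. Payload 7.3 kg.
Tool frame: the origin (TCP) lies at the very end of the fingers, on their centre line; the grasp point (between the pads) lies 19 mm behind it; z points along the fingers, y is the line along which they close (so a half turn about z gives the same grasp; the last joint's range is limited). The gripper opens to 92 mm and grips with 3 to 60 N. Pads are 19 mm wide; open, the fingers measure 130 mm over their backs; the gripper's body (75 mm by 190 mm) begins 47 mm behind the grasp point.
Start: joints at [-1.455, 0.342, 1.524, -0, 1.275, -0.146], TCP at [135.902, -507.125, 226.741] pointing down, gripper open.
Joint ranges: [-2.53, 2.53], [-0.77, 2.02], [0.04, 2.7], [-1, 4.14], [0.28, 2.66], [-3.11, 3.11]. Speed limits (rad/s): [2.57, 2.57, 3.14, 3.14, 3.14, 3.14].

### API

Orientations are given as [roll, pitch, yaw] about the fixed x, y, z axes, in that order (R = Rz(yaw) Ry(pitch) Rx(roll)).
In Python, from plant import bot gives the robot as it stands.
- The arm moves only by the tool jog_arm, never from a script. Its argument "targets" is a list of rows, each an object with "xyz": the shift along the tool's x, y, z as a fraction of full scale, a list of three; "spin": the turn about the tool's z as a fraction of full scale. In form: [{"xyz": [x, y, z], "spin": spin}, ...]. A call has exactly 10 rows; each row shifts and turns the commanded pose from where the row before left it, along the tool's axes as they then stand; what a row does not reach is not made up. Full scale, the value 1, is 80 mm for a shift and 0.1 rad for a turn. A row lasts 1/8 s, in which the tool goes at most 62.5 mm and 10.7 degrees, less where a joint would pass 70% of its speed; a pose out of reach is approached as far as the arm can. A call with a number of a shift or a turn outside -1 to 1 is refused whole. A call with a gripper value outside its range is refused whole. "gripper" is the opening in per cent of the stroke, from 0 (shut) to 100 (fully open), set as the call begins (left out, the last holds). The fingers move at their own pace and stop on an object; the grip force is fixed at half the most. Time passes only in rows, so rows that do not move let the fingers close, or fill a call up. It gives the time, the measured TCP pose, the force, the opening and the grip force at its end, in the units of the state.
- bot.get_obs(): the state, without advancing time (a new reading comes with each control period).
- bot.capture(name): name is "scene" or "top" or "wrist"; returns the picture (400x640x3 uint8, blue, green, red); there is no depth.
- bot.get_calibration(name): a dict with "vfov" (degrees; the focal length in pixels is half the picture's height over the tangent of half this angle, whatever the lens; pixels are square), "cx", "cy" (the principal point, pixels), "eye" and "rotation" of the camera in the world. Camera axes: x right, y down, z forward; pixel columns grow to the right and rows downward; lengths in mm; the calibration is good to about 2 mm. A picture is of the moment at which its call begins: read the wrist's pose just before it. get_calibration takes no time and is no camera call; for the wrist camera it gives the pose at the moment of the call.
- bot.close_job(): hands the job in; it is judged then, once.
The state is a dict: "time": time; "joint_positions": joint angles; "dq": joint speeds; "tau": joint torques, N m; "tool_pos": TCP position; "tcp_rot": TCP orientation; "contact_force": force on the tool from outside, world axes, zero at the start; "moment": the same for the moment, N m; "grip_width": finger opening in mm; "finger_force": force on a finger pad.
Only numpy, scipy, OpenCV 4.12 (cv2) and the standard library are available. Lean on these libraries where they do the work, as an engineer would, in place of code of your own. Each camera call takes 0.05 s, during which the arm holds its last target. There are 200 camera calls.

## Working session

There is one attempt and no reset: what is moved stays moved. The work goes in short steps, Python scripts to look and compute and a tool call to move; the robot and the scene stay as the last step left them, time stands still between calls to the robot, and variables do not carry over. Pictures are saved under pics/ and viewed, at most 14 in all, crops included, and the job is handed in when it is done.

Besides the shell and the picture viewer there is one more tool, called after ">>>" as name(argument=value, ...) on one line, values as JSON. jog_arm: Moves the arm, as the interface text tells. Shift numbers are shares of 80 mm and turn numbers shares of 0.1 rad, none past 1 either way. Its arguments: {"type":"object","properties":{"targets":{"type":"array","items":{"type":"object","properties":{"xyz":{"type":"array","items":{"type":"number"}},"spin":{"type":"number"}}}},"gripper":{"type":"number"}},"required":["targets"]}

```bash
mkdir -p pics; ls
python3 - <<'E'
from plant import bot
import cv2
for n in("scene","top"):
    cv2.imwrite(f"pics/{n}0.png",bot.capture(n)); c=bot.get_calibration(n); print(n,c)
print(bot.get_obs())
E
```

```text
pics
scene {'vfov': 48.8461134631264, 'cx': 318.6554445594896, 'cy': 206.70999269893832, 'eye': array([ -56.75068847,  682.5311115 , 1026.3148266 ]), 'rotation': array([-2.38619911, -0.00718299, -2.39778258])}
top {'vfov': 53.91010823051571, 'cx': 315.5676690546666, 'cy': 198.58751698837654, 'eye': array([ 395.29687831,   -9.04447586, 1153.92579276]), 'rotation': array([-2.98745767,  0.01352291, -1.58199698])}
{'time': 0.1, 'joint_positions': array([-1.45497307e+00,  3.42652135e-01,  1.52488841e+00, -8.95425823e-06,
        1.27540757e+00, -1.45996577e-01]), 'dq': array([ 6.40267122e-04,  7.66815016e-05, -2.27304318e-03,  6.80621722e-05,
       -9.60623813e-04,  1.71498611e-03]), 'tau': array([ 3.26931789e-03, -4.31999981e+01, -2.44696480e+01,  7.18645309e-02,
        5.25353872e-02, -6.21376989e-05]), 'tool_pos': array([ 135.86997633, -506.75063541,  226.12648219]), 'tcp_rot': array([-3.14025037e+00, -1.88718381e-04,  2.61822324e-01]), 'contact_force': array([-0.05928844, -0.08191962,  0.18735963]), 'moment': array([-0.0012101 , -0.02945469, -0.02949894]), 'finger_force': 0.0, 'grip_width': 91.64117851060102}
```

View pics/top0.png

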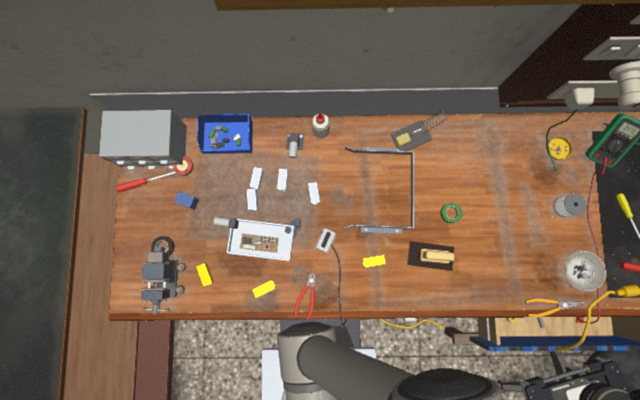

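View pics/scene0.png

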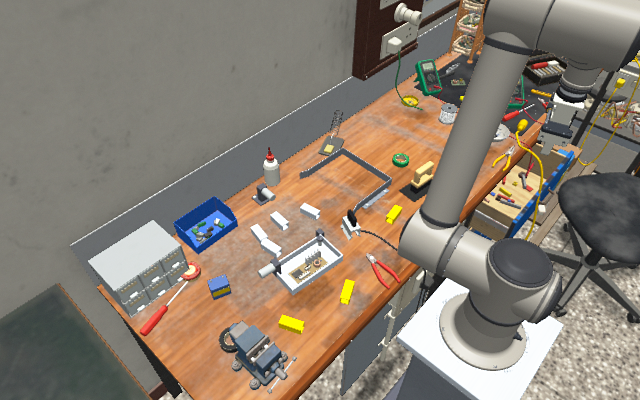

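```bash
cat > h.py <<'E'
import numpy as np, cv2
from scipy.spatial.transform import Rotation as R
from plant import bot
def cam(n):
    c=bot.get_calibration(n); f=200/np.tan(np.radians(c['vfov'])/2)
    return c,f,R.from_euler('xyz',c['rotation']).as_matrix()
def p2w(n,u,v,z,C=None):
    c,f,M=C or cam(n)
    d=M@np.array([(u-c['cx'])/f,(v-c['cy'])/f,1.]); e=np.array(c['eye'])
    return e+d*(z-e[2])/d[2]
def w2p(n,p,C=None):
    c,f,M=C or cam(n); q=M.T@(np.array(p,float)-c['eye'])
    return q[:2]/q[2]*f+[c['cx'],c['cy']]
def crop(img,x0,y0,x1,y1,k,name):
    cv2.imwrite(name,cv2.resize(img[y0:y1,x0:x1],None,fx=k,fy=k,interpolation=cv2.INTER_CUBIC))
E
python3 - <<'E'
from h import *
t=cv2.imread('pics/top0.png'); s=cv2.imread('pics/scene0.png')
crop(t,200,120,350,270,4,'pics/tcl.png'); crop(t,335,135,475,280,4,'pics/tcr.png'); crop(s,240,140,400,300,3.7,'pics/scr.png')
for u,v in((256,178),(427,256)): print(p2w('top',u,v,12))
E
```

```text
[637.09861437 180.57287225  12.        ]
[ 402.33698721 -312.7189165    12.        ]
```

View pics/tcl.png

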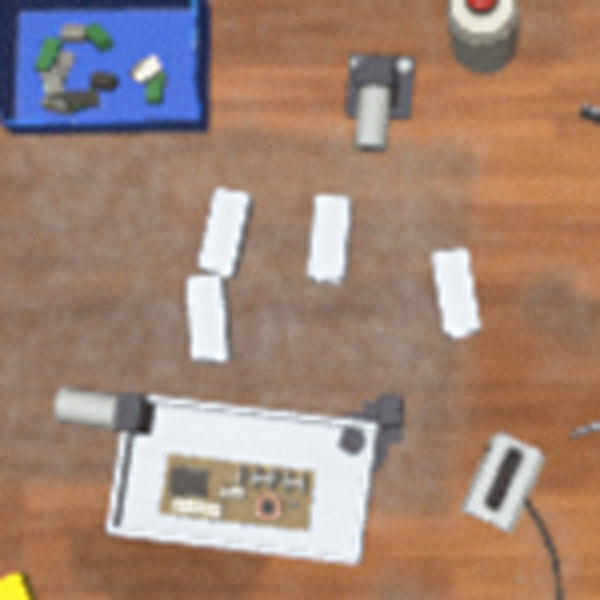

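View pics/tcr.png

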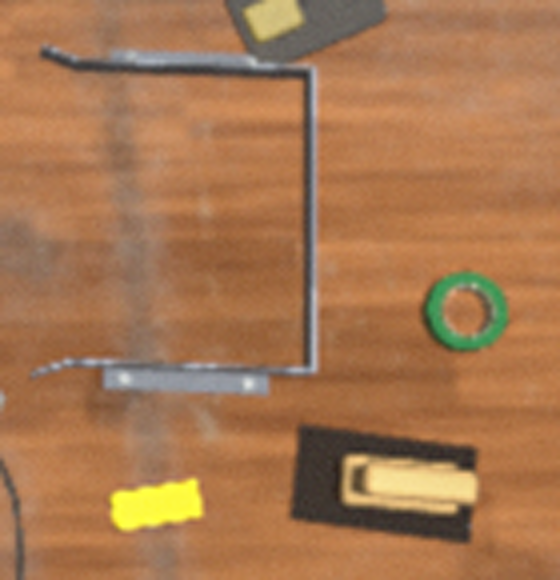

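View pics/scr.png

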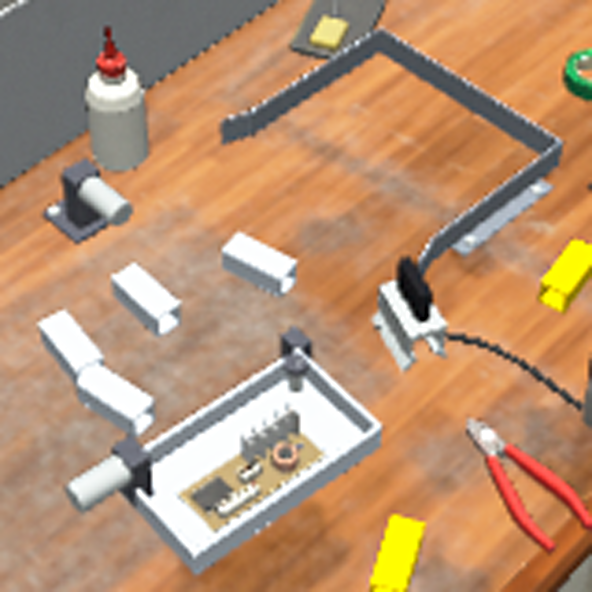

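Run:
```python
from h import *
C=cam('top')
def L(x,y): return 200+x/4,120+y/4
def Rr(x,y): return 335+x/4,135+y/4
def s(n,p,z): print(n,p2w('top',*p,z,C)[:2].round(0))
for i,ps in enumerate([[(215,188),(250,192),(233,276),(200,268)],[(188,278),(222,276),(229,360),(192,360)],[(314,195),(350,196),(340,282),(308,278)],[(432,252),(467,249),(480,330),(452,337)]]):
    P=[p2w('top',*L(*p),25,C)[:2] for p in ps]; P=np.array(P); print('off',P.mean(0).round(0),((P[0]+P[1]-P[2]-P[3])/2).round(0))
s('pin',L(350,440),34);s('stop',L(385,410),30)
s('barfix',L(375,90),60);s('barfix end',L(371,148),60);s('post',L(376,68),62)
s('traybar end',L(58,405),60);s('trayblock',L(133,412),62)
for p in((150,396),(378,422),(360,563),(108,534)): s('tray',L(*p),34)
for p in((505,432),(543,452),(508,530),(465,508)): s('clip',L(*p),50)
s('tab',L(518,448),80);s('tab',L(488,508),80)
for p in((312,70),(312,370),(75,65),(70,362),(40,48),(32,375)): s('bay',Rr(*p),30)
for p in((300,425),(477,450),(470,542),(290,518)): s('mat',Rr(*p),3)
for p in((366,468),(478,474),(476,504),(366,497)): s('handle',Rr(*p),93)
for p in((343,453),(460,464),(457,515),(341,503)): s('head',Rr(*p),44)
s('tape',Rr(467,310),18)
s('batt',(186,200),54)
s('bottle',L(482,40),110)
```

```text
off [635. 178.] [ 61. -11.]
off [570. 189.] [61.  5.]
off [629. 102.] [63. -6.]
off [588.   7.] [61. 11.]
pin [480.  85.]
stop [501.  60.]
barfix [730.  65.]
barfix end [687.  68.]
post [746.  64.]
traybar end [505. 288.]
trayblock [499. 234.]
tray [513. 229.]
tray [493.  65.]
tray [393.  78.]
tray [416. 257.]
clip [483. -25.]
clip [469. -51.]
clip [415. -26.]
clip [430.   4.]
tab [470. -33.]
tab [429. -12.]
bay [ 703. -283.]
bay [ 483. -273.]
bay [ 710. -110.]
bay [ 491. -100.]
bay [723. -84.]
bay [482. -73.]
mat [ 445. -268.]
mat [ 426. -395.]
mat [ 360. -386.]
mat [ 379. -258.]
handle [ 412. -290.]
handle [ 408. -364.]
handle [ 388. -362.]
handle [ 393. -289.]
head [ 424. -288.]
head [ 415. -369.]
head [ 380. -364.]
head [ 389. -285.]
tape [ 526. -389.]
batt [567. 372.]
bottle [749. -13.]
```

>>> jog_arm(targets=[{"xyz": [0.47, -0.165, 0], "spin": 0}, {"xyz": [0.47, -0.165, 0], "spin": 0}, {"xyz": [0.47, -0.165, 0], "spin": 0}, {"xyz": [0.47, -0.165, 0], "spin": 0}, {"xyz": [0.47, -0.165, 0], "spin": 0}, {"xyz": [0.47, -0.165, 0], "spin": 0}, {"xyz": [0.47, -0.165, 0], "spin": 0}, {"xyz": [0.47, -0.165, 0], "spin": 0}, {"xyz": [0, 0, 0], "spin": -1}, {"xyz": [0, 0, 0], "spin": -1}])

```text
time: 1.35
tool_pos: [399.4, -326.6, 226.3]
tcp_rot: [-3.141, 0.0, 0.467]
contact_force: [-0.1, -0.4, -0.1]
grip_width: 91.9
finger_force: 0.0
```

>>> jog_arm(targets=[{"xyz": [0, 0, 0], "spin": -1}, {"xyz": [0, 0, 0], "spin": -1}, {"xyz": [0, 0, 0], "spin": -1}, {"xyz": [0, 0, 0], "spin": -1}, {"xyz": [0, 0, 0], "spin": -1}, {"xyz": [0, 0, 0], "spin": -1}, {"xyz": [0, 0, 0], "spin": -1}, {"xyz": [0, 0, 0], "spin": -1}, {"xyz": [0, 0, 0], "spin": -1}, {"xyz": [0, 0, 0], "spin": -1}])

```text
time: 2.6
tool_pos: [399.0, -327.1, 226.3]
tcp_rot: [-3.141, -0.001, 1.465]
contact_force: [-0.4, -0.5, -0.0]
grip_width: 91.7
finger_force: 0.0
```

```bash
cat >> h.py <<'E'
def to(x,y,z,yaw=None):
    o=bot.get_obs(); p=o['tool_pos']; a=o['tcp_rot'][2]; d=np.array([x,y,z])-p
    T=R.from_euler('xyz',o['tcp_rot']).as_matrix().T@d/80
    print('at',p.round(1),o['tcp_rot'].round(3),'units',T.round(3), 'spin',None if yaw is None else round(-(yaw-a)/.1,2),'F',o['contact_force'].round(1),'w',round(o['grip_width'],1),'t',round(o['time'],1))
E
python3 - <<'E'
from h import *
im=bot.capture('wrist'); cv2.imwrite('pics/w1.png',im)
to(400,-327,64,1.47); print(bot.get_calibration('wrist'))
E
```

```text
at [ 398.9 -327.1  226.3] [-3.141e+00 -1.000e-03  1.469e+00] units [1.000e-03 1.500e-02 2.029e+00] spin -0.01 F [-0.1  0.4 -0.2] w 91.8 t 2.6
{'vfov': 70.93643613500966, 'cx': 317.72555707269896, 'cy': 194.32245528551874, 'eye': array([ 405.23776938, -255.42125712,  383.89996329]), 'rotation': array([ 2.87031982e+00, -9.08050556e-04, -1.01928335e-01])}
```

View pics/w1.png

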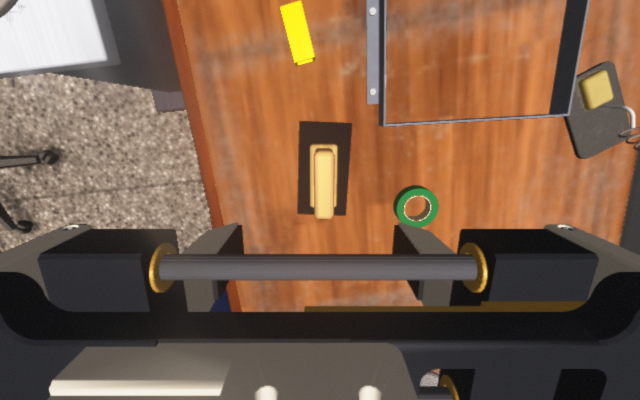

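Run:
```python
from h import *
C=cam('wrist')
for n,z,ps in(('handle',96,[(314,150),(333,150),(334,218),(315,218)]),('head',47,[(310,144),(337,145),(337,207),(309,207)]),('mat',3,[(300,121),(351,125),(346,215),(298,213)])):
    P=np.array([p2w('wrist',*p,z,C)[:2] for p in ps]); d=P[0]+P[1]-P[2]-P[3]; print(n,P.mean(0).round(1),np.hypot(*d)/2,np.arctan2(d[1],d[0]))
```

```text
handle [ 405.  -325.8] 73.71972832068232 1.4891683339859672
head [ 405.  -327.1] 77.99020365908977 1.466196852194219
mat [ 406.5 -327.8] 126.78297452112629 1.4364111894721718
```

>>> jog_arm(targets=[{"xyz": [0, 0.075, 0.2], "spin": 0}, {"xyz": [0, 0, 0.3], "spin": 0}, {"xyz": [0, 0, 0.3], "spin": 0}, {"xyz": [0, 0, 0.3], "spin": 0}, {"xyz": [0, 0, 0.3], "spin": 0}, {"xyz": [0, 0, 0.3], "spin": 0}, {"xyz": [0, 0, 0.2], "spin": 0}, {"xyz": [0, 0, 0.13], "spin": 0}, {"xyz": [0, 0, 0], "spin": 0}, {"xyz": [0, 0, 0], "spin": 0}])

```text
time: 3.9
tool_pos: [405.4, -328.2, 64.7]
tcp_rot: [3.141, 0.001, 1.461]
contact_force: [0.1, -0.7, 0.4]
grip_width: 92.1
finger_force: 0.0
```

>>> jog_arm(targets=[{"xyz": [0, 0, 0]}, {"xyz": [0, 0, 0]}, {"xyz": [0, 0, 0]}, {"xyz": [0, 0, 0]}, {"xyz": [0, 0, 0]}, {"xyz": [0, 0, 0]}, {"xyz": [0, 0, 0]}, {"xyz": [0, 0, 0]}, {"xyz": [0, 0, 0]}, {"xyz": [0, 0, 0]}], gripper=0)

```text
invalid input
```

>>> jog_arm(targets=[{"xyz": [0, 0, 0], "spin": 0}, {"xyz": [0, 0, 0], "spin": 0}, {"xyz": [0, 0, 0], "spin": 0}, {"xyz": [0, 0, 0], "spin": 0}, {"xyz": [0, 0, 0], "spin": 0}, {"xyz": [0, 0, 0], "spin": 0}, {"xyz": [0, 0, 0], "spin": 0}, {"xyz": [0, 0, 0], "spin": 0}, {"xyz": [0, 0, 0], "spin": 0}, {"xyz": [0, 0, 0], "spin": 0}], gripper=0)

```text
time: 5.15
tool_pos: [405.1, -327.9, 64.3]
tcp_rot: [3.142, 0.0, 1.462]
contact_force: [0.4, -0.9, 0.1]
grip_width: 21.6
finger_force: 30.0
```

>>> jog_arm(targets=[{"xyz": [0, 0, -0.2], "spin": 0}, {"xyz": [0, 0, -0.3], "spin": 0}, {"xyz": [0, 0, -0.4], "spin": 1}, {"xyz": [0, 0, -0.4], "spin": 1}, {"xyz": [0, 0, -0.3], "spin": 1}, {"xyz": [0, 0, -0.15], "spin": 1}, {"xyz": [0, 0, 0], "spin": 1}, {"xyz": [0, 0, 0], "spin": 1}, {"xyz": [0, 0, 0], "spin": 1}, {"xyz": [0, 0, 0], "spin": 1}])

```text
time: 6.4
tool_pos: [404.8, -327.6, 203.9]
tcp_rot: [-3.14, 0.0, 0.659]
contact_force: [0.0, -0.2, -2.4]
grip_width: 21.6
finger_force: 30.0
```

>>> jog_arm(targets=[{"xyz": [0, 0, 0], "spin": 1}, {"xyz": [0, 0, 0], "spin": 1}, {"xyz": [0, 0, 0], "spin": 1}, {"xyz": [0, 0, 0], "spin": 1}, {"xyz": [0, 0, 0], "spin": 1}, {"xyz": [0, 0, 0], "spin": 1}, {"xyz": [0, 0, 0], "spin": 0.64}, {"xyz": [0, 0, 0], "spin": 0}, {"xyz": [0, 0, 0], "spin": 0}, {"xyz": [0, 0, 0], "spin": 0}])

```text
time: 7.65
tool_pos: [405.0, -327.9, 204.2]
tcp_rot: [-3.142, 0.0, -0.001]
contact_force: [-0.1, 1.0, -2.1]
grip_width: 21.7
finger_force: 30.0
```

```bash
python3 -c "
from h import *
to(638,238,200,0)"
```

```text
at [ 405.  -327.9  204.2] [-3.142e+00  0.000e+00 -1.000e-03] units [ 2.902 -7.078  0.053] spin -0.01 F [-0.1  1.  -2.1] w 21.7 t 7.7
```

>>> jog_arm(targets=[{"xyz": [0.18, -0.44, 0], "spin": 0}, {"xyz": [0.18, -0.44, 0], "spin": 0}, {"xyz": [0.18, -0.44, 0], "spin": 0}, {"xyz": [0.18, -0.44, 0], "spin": 0}, {"xyz": [0.18, -0.44, 0], "spin": 0}, {"xyz": [0.18, -0.44, 0], "spin": 0}, {"xyz": [0.18, -0.44, 0], "spin": 0}, {"xyz": [0.18, -0.44, 0], "spin": 0}, {"xyz": [0.18, -0.44, 0], "spin": 0}, {"xyz": [0.18, -0.44, 0], "spin": 0}])

```text
time: 8.9
tool_pos: [550.2, 25.0, 204.3]
tcp_rot: [3.141, -0.0, -0.002]
contact_force: [0.6, -0.3, -2.1]
grip_width: 21.8
finger_force: 30.0
```

>>> jog_arm(targets=[{"xyz": [0.183, -0.447, 0], "spin": 0}, {"xyz": [0.183, -0.447, 0], "spin": 0}, {"xyz": [0.183, -0.447, 0], "spin": 0}, {"xyz": [0.183, -0.447, 0], "spin": 0}, {"xyz": [0.183, -0.447, 0], "spin": 0}, {"xyz": [0.183, -0.447, 0], "spin": 0}, {"xyz": [0, 0, 0.3], "spin": 0}, {"xyz": [0, 0, 0.2], "spin": 0}, {"xyz": [0, 0, 0], "spin": 0}, {"xyz": [0, 0, 0], "spin": 0}])

```text
time: 10.15
tool_pos: [638.6, 237.7, 165.2]
tcp_rot: [-3.141, -0.001, -0.003]
contact_force: [0.2, -0.0, -2.2]
grip_width: 22.0
finger_force: 30.0
```

Run:
```python
from h import *
to(638,238,63,0)
im=bot.capture('top'); cv2.imwrite('pics/top1.png',im); crop(im,180,120,350,270,3.5,'pics/t1.png')
```

```text
at [638.6 237.7 165.2] [-3.141e+00 -1.000e-03 -3.000e-03] units [-0.01  -0.003  1.277] spin -0.03 F [ 0.2 -0.  -2.2] w 22.0 t 10.2
```

View pics/t1.png

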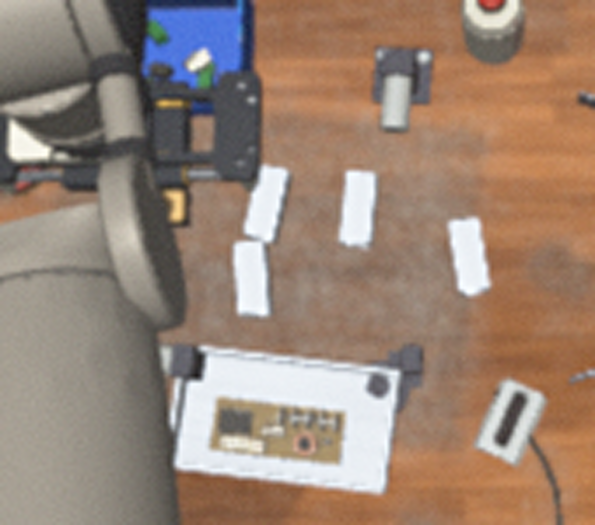

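>>> jog_arm(targets=[{"xyz": [0, 0, 0.3], "spin": 0}, {"xyz": [0, 0, 0.3], "spin": 0}, {"xyz": [0, 0, 0.3], "spin": 0}, {"xyz": [0, 0, 0.2], "spin": 0}, {"xyz": [0, 0, 0.1], "spin": 0}, {"xyz": [0, 0, 0.07], "spin": 0}, {"xyz": [0, 0, 0], "spin": 0}, {"xyz": [0, 0.1, 0], "spin": 0}, {"xyz": [0, 0.15, 0], "spin": 0}, {"xyz": [0, 0.2, 0], "spin": 0}])

```text
time: 11.45
tool_pos: [638.2, 201.1, 63.0]
tcp_rot: [3.142, -0.001, -0.002]
contact_force: [-0.3, -0.6, -2.5]
grip_width: 21.8
finger_force: 30.0
```

>>> jog_arm(targets=[{"xyz": [0, 0.2, 0], "spin": 0}, {"xyz": [0, 0.2, 0], "spin": 0}, {"xyz": [0, 0.2, 0], "spin": 0}, {"xyz": [0, 0.2, 0], "spin": 0}, {"xyz": [0, 0.2, 0], "spin": 0}, {"xyz": [0, 0.2, 0], "spin": 0}, {"xyz": [0, 0.2, 0], "spin": 0}, {"xyz": [0, 0.2, 0], "spin": 0}, {"xyz": [0, 0.2, 0], "spin": 0}, {"xyz": [0, 0.2, 0], "spin": 0}])

```text
time: 12.7
tool_pos: [637.7, 41.0, 62.7]
tcp_rot: [3.142, -0.0, -0.002]
contact_force: [0.9, -0.3, -2.3]
grip_width: 21.9
finger_force: 30.0
```

>>> jog_arm(targets=[{"xyz": [0, 0.2, 0], "spin": 0}, {"xyz": [0, 0.2, 0], "spin": 0}, {"xyz": [0, 0.2, 0], "spin": 0}, {"xyz": [0, 0.2, 0], "spin": 0}, {"xyz": [0, 0.2, 0], "spin": 0}, {"xyz": [0, 0.2, 0], "spin": 0}, {"xyz": [0, 0.2, 0], "spin": 0}, {"xyz": [0, 0.2, 0], "spin": 0}, {"xyz": [0, 0.2, 0], "spin": 0}, {"xyz": [0, 0.2, 0], "spin": 0}])

```text
time: 13.95
tool_pos: [637.4, -119.0, 62.7]
tcp_rot: [3.141, 0.0, -0.002]
contact_force: [0.3, -0.3, -1.7]
grip_width: 21.9
finger_force: 30.0
```

>>> jog_arm(targets=[{"xyz": [0, 0.2, 0], "spin": 0}, {"xyz": [0, 0.2, 0], "spin": 0}, {"xyz": [0, 0.15, 0], "spin": 0}, {"xyz": [0, 0.1, 0], "spin": 0}, {"xyz": [0, -0.1, 0], "spin": 0}, {"xyz": [0, -0.2, 0], "spin": 0}, {"xyz": [0, -0.2, -0.2], "spin": 0}, {"xyz": [0, -0.4, -0.5], "spin": 0}, {"xyz": [0, -0.4, -0.5], "spin": 0}, {"xyz": [0, -0.4, -0.5], "spin": 0}])

```text
time: 15.2
tool_pos: [637.4, -31.2, 201.5]
tcp_rot: [3.141, -0.001, -0.001]
contact_force: [1.6, 0.2, -1.8]
grip_width: 22.1
finger_force: 30.0
```

Run:
```python
from h import *
to(572,238,200,0)
im=bot.capture('top'); cv2.imwrite('pics/top2.png',im); crop(im,190,110,470,290,2.8,'pics/t2.png')
```

```text
at [637.4 -31.2 201.5] [ 3.141e+00 -1.000e-03 -1.000e-03] units [-0.82  -3.364  0.017] spin -0.01 F [ 1.6  0.2 -1.8] w 22.1 t 15.2
```

View pics/t2.png

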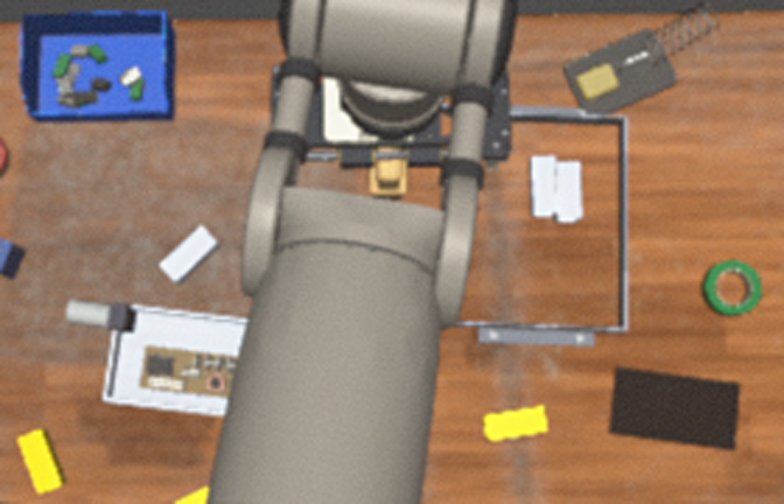

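>>> jog_arm(targets=[{"xyz": [-0.098, -0.42, 0], "spin": 0}, {"xyz": [-0.098, -0.42, 0], "spin": 0}, {"xyz": [-0.098, -0.42, 0], "spin": 0}, {"xyz": [-0.098, -0.42, 0], "spin": 0}, {"xyz": [-0.098, -0.42, 0], "spin": 0}, {"xyz": [-0.098, -0.42, 0], "spin": 0}, {"xyz": [-0.098, -0.42, 0], "spin": 0}, {"xyz": [-0.098, -0.42, 0], "spin": 0}, {"xyz": [0, 0, 0.4], "spin": 0}, {"xyz": [0, 0, 0.4], "spin": 0}])

```text
time: 16.5
tool_pos: [574.9, 237.1, 135.5]
tcp_rot: [-3.141, -0.002, 0.001]
contact_force: [0.6, -0.1, -1.2]
grip_width: 22.0
finger_force: 30.0
```

Run:
```python
from h import *
to(575,238,63,0)
im=bot.capture('top'); cv2.imwrite('pics/top3.png',im)
# white blobs
hsv=cv2.cvtColor(im,cv2.COLOR_BGR2HSV); m=((hsv[...,2]>190)&(hsv[...,1]<40)).astype('uint8')
n,_,st,c=cv2.connectedComponentsWithStats(m)
for s,q in zip(st,c):
    if 60<s[4]<600 and 190<q[0]<460 and 120<q[1]<290: print(s,q.round(1),p2w('top',*q,25).round(0)[:2])
```

```text
at [574.9 237.1 135.5] [-3.141e+00 -2.000e-03  1.000e-03] units [-0.    -0.01   0.906] spin 0.01 F [ 0.6 -0.1 -1.2] w 22.0 t 16.5
[313 116  15  12  91] [320.1 122.5] [801. -12.]
[290 142   6  14  63] [292.4 148.7] [721.  71.]
[380 166  18  23 360] [388.4 176.9] [ 632. -209.]
[247 191  20  19 159] [257.2 200.4] [568. 174.]
[316 190  21  14 177] [325.7 196.5] [577. -25.]
[213 217   8  11  62] [216.5 222.2] [506. 291.]
[317 229  18  23 159] [325.3 240.3] [450. -22.]
```

>>> jog_arm(targets=[{"xyz": [0, 0, 0.3], "spin": 0}, {"xyz": [0, 0, 0.3], "spin": 0}, {"xyz": [0, 0, 0.2], "spin": 0}, {"xyz": [0, 0, 0.1], "spin": 0}, {"xyz": [0, 0, 0], "spin": 0}, {"xyz": [0, 0.1, 0], "spin": 0}, {"xyz": [0, 0.2, 0], "spin": 0}, {"xyz": [0, 0.2, 0], "spin": 0}, {"xyz": [0, 0.2, 0], "spin": 0}, {"xyz": [0, 0.2, 0], "spin": 0}])

```text
time: 17.8
tool_pos: [575.3, 161.6, 62.8]
tcp_rot: [3.141, -0.0, -0.003]
contact_force: [-0.8, 0.3, -2.6]
grip_width: 21.5
finger_force: 30.0
```

>>> jog_arm(targets=[{"xyz": [0, 0.2, 0], "spin": 0}, {"xyz": [0, 0.2, 0], "spin": 0}, {"xyz": [0, 0.2, 0], "spin": 0}, {"xyz": [0, 0.2, 0], "spin": 0}, {"xyz": [0, 0.2, 0], "spin": 0}, {"xyz": [0, 0.2, 0], "spin": 0}, {"xyz": [0, 0.2, 0], "spin": 0}, {"xyz": [0, 0.2, 0], "spin": 0}, {"xyz": [0, 0.2, 0], "spin": 0}, {"xyz": [0, 0.2, 0], "spin": 0}])

```text
time: 19.05
tool_pos: [574.9, 2.0, 62.7]
tcp_rot: [3.142, -0.0, -0.002]
contact_force: [0.6, 0.5, -1.5]
grip_width: 21.7
finger_force: 30.0
```

>>> jog_arm(targets=[{"xyz": [0, 0.2, 0], "spin": 0}, {"xyz": [0, 0.2, 0], "spin": 0}, {"xyz": [0, 0.2, 0], "spin": 0}, {"xyz": [0, 0.2, 0], "spin": 0}, {"xyz": [0, 0.2, 0], "spin": 0}, {"xyz": [0, 0.2, 0], "spin": 0}, {"xyz": [0, 0.2, 0], "spin": 0}, {"xyz": [0, 0.2, 0], "spin": 0}, {"xyz": [0, 0.2, 0], "spin": 0}, {"xyz": [0, 0.2, 0], "spin": 0}])

```text
time: 20.3
tool_pos: [574.5, -157.9, 62.7]
tcp_rot: [-3.141, 0.0, -0.002]
contact_force: [0.3, 1.4, -2.7]
grip_width: 22.0
finger_force: 30.0
```

>>> jog_arm(targets=[{"xyz": [0, 0.15, 0], "spin": 0}, {"xyz": [0, 0.05, 0], "spin": 0}, {"xyz": [0, -0.1, 0], "spin": 0}, {"xyz": [0, -0.2, 0], "spin": 0}, {"xyz": [0, -0.2, -0.3], "spin": 0}, {"xyz": [0, -0.4, -0.5], "spin": 0}, {"xyz": [0, -0.4, -0.5], "spin": 0}, {"xyz": [0, -0.5, -0.4], "spin": 0}, {"xyz": [0, -0.5, 0], "spin": 0}, {"xyz": [0, -0.5, 0], "spin": 0}])

```text
time: 21.55
tool_pos: [574.4, 54.0, 199.3]
tcp_rot: [-3.142, -0.001, -0.001]
contact_force: [0.1, 0.0, -2.8]
grip_width: 21.7
finger_force: 30.0
```

Run:
```python
from h import *
to(404,-327,200,1.45)
im=bot.capture('top'); cv2.imwrite('pics/top4.png',im); crop(im,190,110,470,290,2.8,'pics/t4.png')
```

```text
at [574.4  54.  199.3] [-3.142e+00 -1.000e-03 -1.000e-03] units [-2.127  4.764 -0.011] spin -14.51 F [ 0.1  0.  -2.8] w 21.7 t 21.6
```

View pics/t4.png

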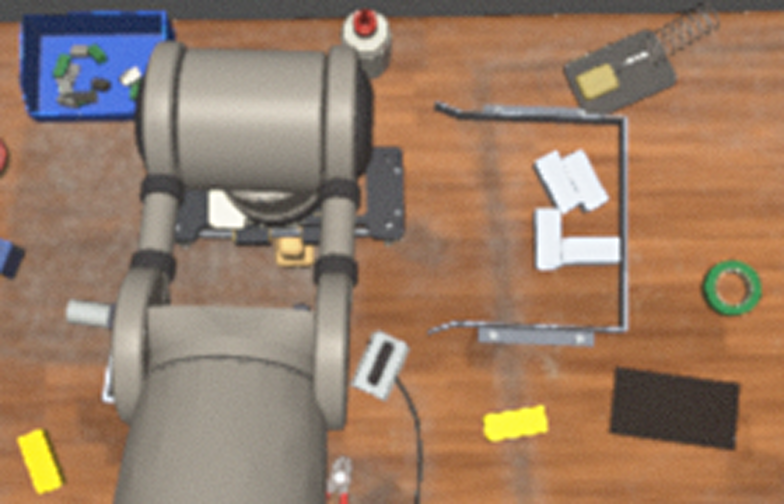

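>>> jog_arm(targets=[{"xyz": [-0.18, 0.4, 0], "spin": 0}, {"xyz": [-0.18, 0.4, 0], "spin": 0}, {"xyz": [-0.18, 0.4, 0], "spin": 0}, {"xyz": [-0.18, 0.4, 0], "spin": 0}, {"xyz": [-0.18, 0.4, 0], "spin": 0}, {"xyz": [-0.18, 0.4, 0], "spin": 0}, {"xyz": [-0.18, 0.4, 0], "spin": 0}, {"xyz": [-0.18, 0.4, 0], "spin": 0}, {"xyz": [-0.18, 0.4, 0], "spin": 0}, {"xyz": [-0.18, 0.4, 0], "spin": 0}])

```text
time: 22.85
tool_pos: [430.1, -268.3, 198.8]
tcp_rot: [-3.142, -0.0, -0.001]
contact_force: [-0.1, 0.2, -2.3]
grip_width: 21.6
finger_force: 30.0
```

>>> jog_arm(targets=[{"xyz": [-0.163, 0.382, 0], "spin": 0}, {"xyz": [-0.163, 0.382, 0], "spin": 0}, {"xyz": [0, 0, 0], "spin": -1}, {"xyz": [0, 0, 0], "spin": -1}, {"xyz": [0, 0, 0], "spin": -1}, {"xyz": [0, 0, 0], "spin": -1}, {"xyz": [0, 0, 0], "spin": -1}, {"xyz": [0, 0, 0], "spin": -1}, {"xyz": [0, 0, 0], "spin": -1}, {"xyz": [0, 0, 0], "spin": -1}])

```text
time: 24.1
tool_pos: [404.6, -328.3, 198.7]
tcp_rot: [-3.141, -0.0, 0.803]
contact_force: [-0.9, -0.1, -2.6]
grip_width: 21.7
finger_force: 30.0
```

>>> jog_arm(targets=[{"xyz": [0, 0, 0.2], "spin": -1}, {"xyz": [0, 0, 0.3], "spin": -1}, {"xyz": [0, 0, 0.3], "spin": -1}, {"xyz": [0, 0, 0.2], "spin": -1}, {"xyz": [0, 0, 0.2], "spin": -1}, {"xyz": [0, 0, 0.2], "spin": -1}, {"xyz": [0, 0, 0.1], "spin": -0.5}, {"xyz": [0, 0, 0.1], "spin": 0}, {"xyz": [0, 0, 0], "spin": 0}, {"xyz": [0, 0, 0], "spin": 0}])

```text
time: 25.35
tool_pos: [404.4, -329.6, 71.1]
tcp_rot: [3.141, 0.0, 1.448]
contact_force: [-0.5, 0.5, -1.9]
grip_width: 21.6
finger_force: 30.0
```

```bash
python3 -c "
from h import *
to(404,-327,64.3,1.45)"
```

```text
at [ 404.4 -329.6   71.1] [3.141 0.    1.448] units [ 0.032 -0.01   0.085] spin -0.02 F [-0.5  0.5 -1.9] w 21.6 t 25.4
```

>>> jog_arm(targets=[{"xyz": [0.03, 0, 0.04], "spin": 0}, {"xyz": [0, 0, 0.025], "spin": 0}, {"xyz": [0, 0, 0.015], "spin": 0}, {"xyz": [0, 0, 0.005], "spin": 0}, {"xyz": [0, 0, 0], "spin": 0}, {"xyz": [0, 0, 0], "spin": 0}, {"xyz": [0, 0, 0], "spin": 0}, {"xyz": [0, 0, 0], "spin": 0}, {"xyz": [0, 0, 0], "spin": 0}, {"xyz": [0, 0, 0], "spin": 0}])

```text
time: 26.6
tool_pos: [404.5, -327.3, 64.3]
tcp_rot: [3.141, 0.0, 1.448]
contact_force: [-0.6, 2.0, 5.4]
grip_width: 21.7
finger_force: 30.0
```

>>> jog_arm(targets=[{"xyz": [0, 0, 0], "spin": 0}, {"xyz": [0, 0, 0], "spin": 0}, {"xyz": [0, 0, 0], "spin": 0}, {"xyz": [0, 0, 0], "spin": 0}, {"xyz": [0, 0, 0], "spin": 0}, {"xyz": [0, 0, 0], "spin": 0}, {"xyz": [0, 0, 0], "spin": 0}, {"xyz": [0, 0, 0], "spin": 0}, {"xyz": [0, 0, 0], "spin": 0}, {"xyz": [0, 0, 0], "spin": 0}], gripper=100)

```text
time: 27.85
tool_pos: [404.4, -327.3, 63.9]
tcp_rot: [3.142, 0.0, 1.448]
contact_force: [-0.1, -0.3, 0.5]
grip_width: 92.1
finger_force: 0.0
```

>>> jog_arm(targets=[{"xyz": [0, 0, -0.1], "spin": 0}, {"xyz": [0, 0, -0.2], "spin": 0}, {"xyz": [0, 0, -0.3], "spin": 0}, {"xyz": [0, 0, -0.4], "spin": 0}, {"xyz": [0, 0, -0.4], "spin": 0}, {"xyz": [0, 0, -0.3], "spin": 0}, {"xyz": [0, 0, 0], "spin": 0}, {"xyz": [0, 0, 0], "spin": 0}, {"xyz": [0, 0, 0], "spin": 0}, {"xyz": [0, 0, 0], "spin": 0}], gripper=0)

```text
time: 29.1
tool_pos: [404.2, -327.1, 199.1]
tcp_rot: [-3.14, -0.001, 1.448]
contact_force: [1.1, -1.2, -0.4]
grip_width: 1.0
finger_force: 0.0
```

>>> jog_arm(targets=[{"xyz": [0.45, 0, 0], "spin": 0}, {"xyz": [0.45, 0, 0], "spin": 0}, {"xyz": [0.45, 0, 0], "spin": 0}, {"xyz": [0.45, 0, 0], "spin": 0}, {"xyz": [0.45, 0, 0], "spin": 0}, {"xyz": [0.45, 0, 0], "spin": 0}, {"xyz": [0.45, 0, 0], "spin": 0}, {"xyz": [0.45, 0, 0], "spin": 0}, {"xyz": [0.42, -0.15, 0], "spin": 0}, {"xyz": [0.42, -0.15, 0], "spin": 0}])

```text
time: 30.35
tool_pos: [423.8, 29.3, 199.5]
tcp_rot: [-3.141, 0.0, 1.448]
contact_force: [0.8, 0.1, 0.4]
grip_width: 0.6
finger_force: 0.0
```

>>> jog_arm(targets=[{"xyz": [0.43, -0.152, 0], "spin": 0}, {"xyz": [0.43, -0.152, 0], "spin": 0}, {"xyz": [0.43, -0.152, 0], "spin": 0}, {"xyz": [0.43, -0.152, 0], "spin": 0}, {"xyz": [0.43, -0.152, 0], "spin": 0}, {"xyz": [0.43, -0.152, 0], "spin": 0}, {"xyz": [0, 0, 0.4], "spin": 0}, {"xyz": [0, 0, 0.4], "spin": 0}, {"xyz": [0, 0, 0], "spin": 0}, {"xyz": [0, 0, 0], "spin": 0}])

```text
time: 31.6
tool_pos: [377.7, 242.1, 136.7]
tcp_rot: [3.141, -0.0, 1.448]
contact_force: [0.1, -0.4, -0.1]
grip_width: 0.4
finger_force: 0.0
```

Run:
```python
from h import *
to(377,242,16,1.445)
im=bot.capture('wrist'); cv2.imwrite('pics/w2.png',im)
```

```text
at [377.7 242.1 136.7] [ 3.141 -0.     1.448] units [-0.003 -0.009  1.508] spin 0.03 F [ 0.1 -0.4 -0.1] w 0.4 t 31.6
```

View pics/w2.png

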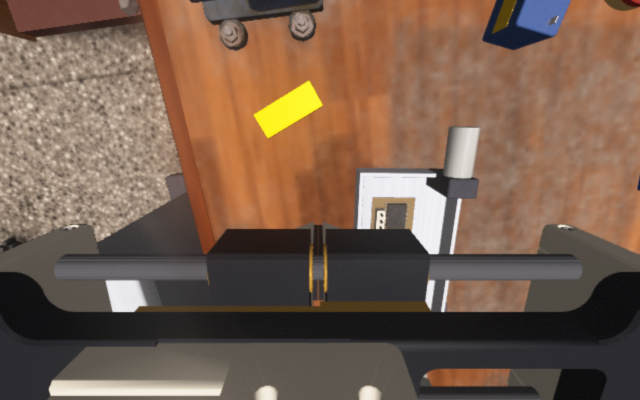

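Run:
```python
from h import *
for p,z in (((357,170),34),((288,110),25),((309,83),25),((254,115),25),((268,138),25),((357,225),34),((463,127),48)): print(p,p2w('wrist',*p,z).round(0))
```

```text
(357, 170) [417. 261.  34.]
(288, 110) [360. 323.  25.]
(309, 83) [382. 343.  25.]
(254, 115) [328. 322.  25.]
(268, 138) [337. 300.  25.]
(357, 225) [412. 205.  34.]
(463, 127) [509. 290.  48.]
```

>>> jog_arm(targets=[{"xyz": [0, 0, 0.3], "spin": 0}, {"xyz": [0, 0, 0.3], "spin": 0}, {"xyz": [0, 0, 0.3], "spin": 0}, {"xyz": [0, 0, 0.3], "spin": 0}, {"xyz": [0, 0, 0.2], "spin": 0}, {"xyz": [0, 0, 0.1], "spin": 0}, {"xyz": [0, 0, 0], "spin": 0}, {"xyz": [0, 0.1, 0], "spin": 0}, {"xyz": [0, 0.06, 0], "spin": 0}, {"xyz": [0, 0, 0], "spin": 0}])

```text
time: 32.9
tool_pos: [390.6, 240.4, 16.3]
tcp_rot: [3.14, -0.001, 1.447]
contact_force: [0.6, -1.2, -0.4]
grip_width: 0.4
finger_force: 0.0
```

>>> jog_arm(targets=[{"xyz": [0.12, 0.2, 0], "spin": 1}, {"xyz": [0.12, 0.187, 0], "spin": 1}, {"xyz": [0.12, 0.187, 0], "spin": 1}, {"xyz": [0.12, 0.187, 0], "spin": 1}, {"xyz": [0.12, 0.187, 0], "spin": 1}, {"xyz": [0.12, 0.187, 0], "spin": 1}, {"xyz": [0.12, 0.187, 0], "spin": 1}, {"xyz": [0.12, 0.187, 0], "spin": 1}, {"xyz": [0.12, 0.187, 0], "spin": 1}, {"xyz": [0.12, 0.187, 0], "spin": 1}])

```text
time: 34.15
tool_pos: [562.2, 242.1, 16.2]
tcp_rot: [-3.139, -0.003, 0.445]
contact_force: [0.9, 10.4, -1.2]
grip_width: 0.5
finger_force: 3.9
```

Run:
```python
from h import *
to(0,0,16,-0.077); o=bot.get_obs(); a=o['tcp_rot'][2]; d=o['tool_pos'][:2]-[479,83]; c,s=np.cos(a),np.sin(a); print('tray frame',c*d[0]+s*d[1],-s*d[0]+c*d[1])
```

```text
at [562.2 242.1  16.2] [-3.139e+00 -3.000e-03  4.450e-01] units [-7.645 -0.294 -0.02 ] spin 5.22 F [ 0.9 10.4 -1.2] w 0.5 t 34.1
tray frame 143.54163674180685 107.79541217531599
```

>>> jog_arm(targets=[{"xyz": [0.12, 0.187, 0], "spin": 1}, {"xyz": [0.12, 0.187, 0], "spin": 1}, {"xyz": [0.12, 0.187, 0], "spin": 1}, {"xyz": [0.12, 0.187, 0], "spin": 1}, {"xyz": [0.06, 0.1, 0], "spin": 0.5}, {"xyz": [0.03, 0.05, 0], "spin": 0.25}, {"xyz": [0.02, 0.03, 0], "spin": 0.15}, {"xyz": [0, 0.02, 0], "spin": 0.1}, {"xyz": [0, 0, 0], "spin": 0}, {"xyz": [0, 0, 0], "spin": 0}])

```text
time: 35.4
tool_pos: [625.8, 179.6, 16.7]
tcp_rot: [-3.14, -0.004, -0.052]
contact_force: [3.7, 3.9, 0.9]
grip_width: 0.8
finger_force: 2.4
```

Run:
```python
from h import *
to(0,0,16,-0.077); o=bot.get_obs(); a=o['tcp_rot'][2]; d=o['tool_pos'][:2]-[479,83]; c,s=np.cos(a),np.sin(a); print('tray frame',c*d[0]+s*d[1],-s*d[0]+c*d[1])
```

```text
at [625.8 179.6  16.7] [-3.14  -0.004 -0.052] units [-7.695  2.649 -0.026] spin 0.25 F [3.7 3.9 0.9] w 0.8 t 35.4
tray frame 141.53917122566048 104.137936213315
```

>>> jog_arm(targets=[{"xyz": [0, 0.012, 0], "spin": 0.1}, {"xyz": [0, 0.012, 0], "spin": 0.1}, {"xyz": [0, 0.012, 0], "spin": 0.05}, {"xyz": [0, 0.012, 0], "spin": 0}, {"xyz": [0, 0, 0], "spin": 0}, {"xyz": [0, 0, 0], "spin": 0}, {"xyz": [0, 0, 0], "spin": 0}, {"xyz": [0, 0, 0], "spin": 0}, {"xyz": [0, 0, 0], "spin": 0}, {"xyz": [0, 0, 0], "spin": 0}])

```text
time: 36.65
tool_pos: [626.0, 176.1, 16.9]
tcp_rot: [-3.139, -0.005, -0.077]
contact_force: [5.2, 5.2, -0.0]
grip_width: 0.7
finger_force: 3.0
```

>>> jog_arm(targets=[{"xyz": [0, 0.012, 0], "spin": 0}, {"xyz": [0, 0.012, 0], "spin": 0}, {"xyz": [0, 0.012, 0], "spin": 0}, {"xyz": [0, 0.012, 0], "spin": 0}, {"xyz": [0, 0, 0], "spin": 0}, {"xyz": [0, 0, 0], "spin": 0}, {"xyz": [0, 0, 0], "spin": 0}, {"xyz": [0, 0, 0], "spin": 0}, {"xyz": [0, 0, 0], "spin": 0}, {"xyz": [0, 0, 0], "spin": 0}])

```text
time: 37.9
tool_pos: [626.1, 175.9, 17.0]
tcp_rot: [-3.134, -0.007, -0.077]
contact_force: [5.6, 18.3, -2.4]
grip_width: 0.5
finger_force: 9.6
```

>>> jog_arm(targets=[{"xyz": [0, -0.15, 0], "spin": 0}, {"xyz": [0, -0.22, 0], "spin": 0}, {"xyz": [0, 0, -0.5], "spin": 0}, {"xyz": [0, 0, -0.6], "spin": 0}, {"xyz": [0, 0, -0.6], "spin": 0}, {"xyz": [0, 0, -0.6], "spin": 0}, {"xyz": [0.1, 0.57, 0], "spin": 0}, {"xyz": [0.1, 0.57, 0], "spin": 0}, {"xyz": [0.1, 0.57, 0], "spin": 0}, {"xyz": [0, 0, 0], "spin": 0}])

```text
time: 39.15
tool_pos: [639.5, 58.9, 199.7]
tcp_rot: [3.14, 0.001, -0.082]
contact_force: [-0.7, 0.9, 0.5]
grip_width: 0.5
finger_force: 0.0
```

Run:
```python
from h import *
to(640,67,200,-0.077)
im=bot.capture('wrist'); cv2.imwrite('pics/w3.png',im); crop(im,200,60,440,240,3.3,'pics/w3c.png')
im=bot.capture('top'); cv2.imwrite('pics/top5.png',im)
```

```text
at [639.5  58.9 199.7] [ 3.14e+00  1.00e-03 -8.20e-02] units [-0.002 -0.101 -0.004] spin -0.05 F [-0.7  0.9  0.5] w 0.5 t 39.1
```

View pics/w3c.png

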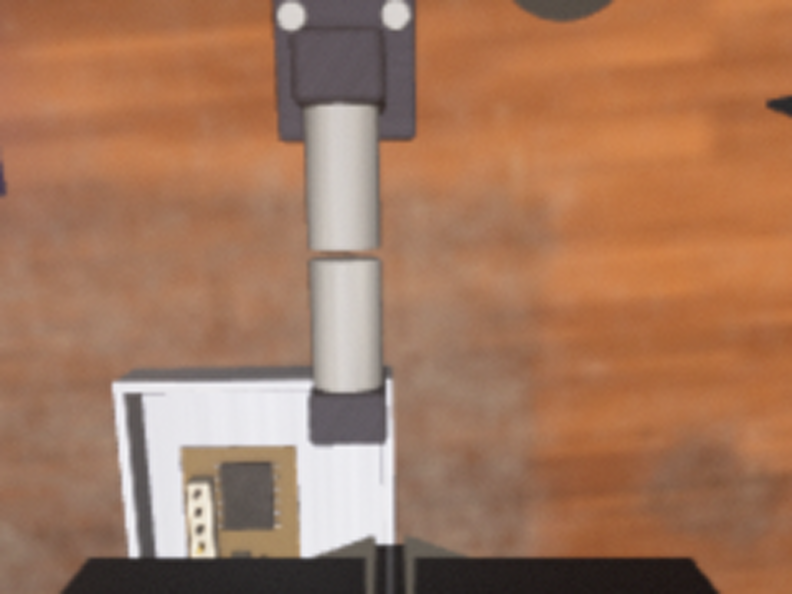

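Run:
```python
from h import *
f=lambda x,y:(200+x/3.3,60+y/3.3)
# same pose as picture (arm has not moved)
print('joint lateral',p2w('wrist',*f(345,254),48).round(1),'gap top',p2w('wrist',*f(345,254),58).round(1))
a=p2w('wrist',*f(342.5,120),48);b=p2w('wrist',*f(347.5,380),48);d=a-b;print(a,b,'head',np.arctan2(d[1],d[0]))
```

```text
joint lateral [689.9  72.3  48. ] gap top [690.6  71.8  58. ]
[731.40103625  69.31938423  48.        ] [647.97606887  75.28129222  48.        ] head -0.07134302499123121
```

>>> jog_arm(targets=[{"xyz": [-0.38, 0.2, 0], "spin": 0}, {"xyz": [-0.38, 0.2, 0], "spin": 0}, {"xyz": [-0.38, 0.2, 0], "spin": 0}, {"xyz": [-0.38, 0.2, 0], "spin": 0}, {"xyz": [-0.38, 0.2, 0], "spin": 0}, {"xyz": [-0.38, 0.2, 0], "spin": 0}, {"xyz": [0, 0, 0], "spin": 1}, {"xyz": [0, 0, 0], "spin": 1}, {"xyz": [0, 0, 0], "spin": 1}, {"xyz": [0, 0, 0], "spin": 0.9}], gripper=100)

```text
time: 40.5
tool_pos: [450.2, -18.2, 200.0]
tcp_rot: [-3.141, 0.0, -0.468]
contact_force: [-1.0, 0.5, 0.3]
grip_width: 90.9
finger_force: 0.0
```

Run:
```python
from h import *
to(450,-22,200,-0.47)
im=bot.capture('wrist'); cv2.imwrite('pics/w4.png',im)
a=im[60:240,220:420]
t=bot.capture('top'); cv2.imwrite('pics/top6.png',t)
b=t[130:220,260:330]
cv2.imwrite('pics/m.png',np.hstack([cv2.resize(a,(500,450),interpolation=2),cv2.resize(b,None,fx=4.28,fy=5,interpolation=2)]))
```

```text
at [450.2 -18.2 200. ] [-3.141  0.    -0.468] units [0.019 0.043 0.   ] spin 0.02 F [-1.   0.5  0.3] w 90.9 t 40.5
```

View pics/m.png

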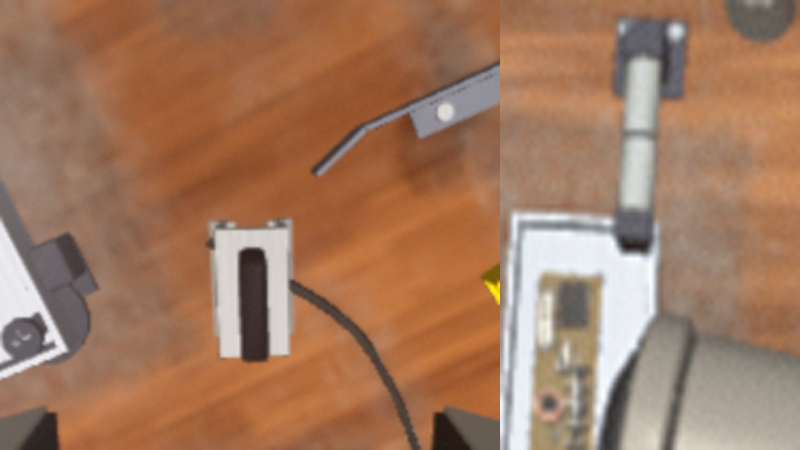

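Run:
```python
from h import *
f=lambda x,y:(220+x/2.5,60+y/2.5)
C=cam('wrist')
g=lambda p,z:p2w('wrist',*f(*p),z,C)[:2].round(1)
print('tab z80 -x end',g((254,361),80),'+x end if z44',g((254,249),44),'if z80',g((254,249),80), 'mid z80 at 262',g((254,262),80))
for p in((216,228),(288,228),(289,355),(220,356)): print('body44',g(p,44))
A=p2w('wrist',*f(253,255),80,C);B=p2w('wrist',*f(254,361),80,C);d=A-B;print('head',np.arctan2(d[1],d[0]))
A=(g((216,228),44)+g((288,228),44))/2;B=(g((289,355),44)+g((220,356),44))/2;d=A-B;print('head body',np.arctan2(d[1],d[0]),(A+B)/2,np.hypot(*d))
print('top joint',p2w('top',292.8,156.4,48),p2w('top',292.8,156.4,58))
o=bot.get_obs()
for z in(0,-30,-60): print('axis col',w2p('wrist',o['tool_pos']-[0,0,z],C))
print(w2p('top',[690,70,48]))
```

```text
tab z80 -x end [433.5 -14.9] +x end if z44 [470.2 -33.7] if z80 [475.2 -35.7] mid z80 at 262 [470.5 -33.4]
body44 [486.2 -22.8]
body44 [471.8 -51.4]
body44 [418.4 -26.2]
body44 [432.4   2.9]
head -0.45337124019940334
head body -0.4432961033520857 [452.2   -24.375] 59.335170851696404
top joint [691.8297358   68.55003695  48.        ] [689.14842698  67.848412    58.        ]
axis col [316.77129091 238.13544253]
axis col [316.50265701 262.93302605]
axis col [316.09672342 300.40473999]
[292.30117852 157.02107896]
```

>>> jog_arm(targets=[{"xyz": [0.067, 0.054, 0.2], "spin": -0.18}, {"xyz": [0, 0, 0.3], "spin": 0}, {"xyz": [0, 0, 0.3], "spin": 0}, {"xyz": [0, 0, 0.3], "spin": 0}, {"xyz": [0, 0, 0.3], "spin": 0}, {"xyz": [0, 0, 0.25], "spin": 0}, {"xyz": [0, 0, 0.15], "spin": 0}, {"xyz": [0, 0, 0.1], "spin": 0}, {"xyz": [0, 0, 0], "spin": 0}, {"xyz": [0, 0, 0], "spin": 0}])

```text
time: 41.85
tool_pos: [453.4, -26.0, 48.4]
tcp_rot: [-3.141, -0.001, -0.449]
contact_force: [-0.2, 0.4, -1.3]
grip_width: 91.7
finger_force: 0.0
```

>>> jog_arm(targets=[{"xyz": [0, 0, 0], "spin": 0}, {"xyz": [0, 0, 0], "spin": 0}, {"xyz": [0, 0, 0], "spin": 0}, {"xyz": [0, 0, 0], "spin": 0}, {"xyz": [0, 0, 0], "spin": 0}, {"xyz": [0, 0, 0], "spin": 0}, {"xyz": [0, 0, 0], "spin": 0}, {"xyz": [0, 0, 0], "spin": 0}, {"xyz": [0, 0, 0], "spin": 0}, {"xyz": [0, 0, 0], "spin": 0}], gripper=0)

```text
time: 43.1
tool_pos: [452.9, -25.9, 47.8]
tcp_rot: [3.141, 0.0, -0.449]
contact_force: [0.8, -0.3, -0.7]
grip_width: 11.7
finger_force: 30.0
```

>>> jog_arm(targets=[{"xyz": [0, 0, -0.1], "spin": 0}, {"xyz": [0, 0, -0.3], "spin": 0}, {"xyz": [0, 0, -0.4], "spin": 0}, {"xyz": [0, 0, -0.4], "spin": 0}, {"xyz": [0, 0, -0.2], "spin": -1}, {"xyz": [0, 0, 0], "spin": -1}, {"xyz": [0, 0, 0], "spin": -1}, {"xyz": [0, 0, 0], "spin": -0.8}, {"xyz": [0, 0, 0], "spin": 0}, {"xyz": [0, 0, 0], "spin": 0}])

```text
time: 44.35
tool_pos: [453.0, -25.9, 160.1]
tcp_rot: [3.141, -0.0, -0.071]
contact_force: [0.1, 0.1, -0.9]
grip_width: 11.9
finger_force: 30.0
```

```bash
python3 -c "
from h import *
to(690,70,160,-0.073)"
```

```text
at [453.  -25.9 160.1] [ 3.141 -0.    -0.071] units [ 2.871e+00 -1.406e+00  2.000e-03] spin 0.02 F [ 0.1  0.1 -0.9] w 11.9 t 44.4
```

>>> jog_arm(targets=[{"xyz": [0.359, -0.176, 0], "spin": 0}, {"xyz": [0.359, -0.176, 0], "spin": 0}, {"xyz": [0.359, -0.176, 0], "spin": 0}, {"xyz": [0.359, -0.176, 0], "spin": 0}, {"xyz": [0.359, -0.176, 0], "spin": 0}, {"xyz": [0.359, -0.176, 0], "spin": 0}, {"xyz": [0.359, -0.176, 0], "spin": 0}, {"xyz": [0.359, -0.176, 0], "spin": 0}, {"xyz": [0, 0, 0], "spin": 0}, {"xyz": [0, 0, 0], "spin": 0}])

```text
time: 45.6
tool_pos: [689.2, 70.3, 159.3]
tcp_rot: [3.141, 0.002, -0.07]
contact_force: [0.2, -0.5, -0.5]
grip_width: 12.3
finger_force: 30.0
```

Run:
```python
from h import *
to(690,70,71.8,-0.073)
im=bot.capture('wrist'); cv2.imwrite('pics/w5.png',im)
s=bot.capture('scene'); cv2.imwrite('pics/scene5.png',s)
u,v=w2p('scene',[690,70,60]).astype(int); print(u,v)
a=cv2.resize(im[80:300,230:400],None,fx=2.5,fy=2.5,interpolation=2); b=cv2.resize(s[v-40:v+40,u-40:u+40],(370,370),interpolation=2)
b=cv2.copyMakeBorder(b,0,a.shape[0]-370,0,0,cv2.BORDER_CONSTANT); cv2.imwrite('pics/m5.png',np.hstack([a,b]))
C=cam('wrist'); p=bot.get_obs()['tool_pos']
for z in(160-47.8,160-30,160): print(z,w2p('wrist',[p[0],p[1],z],C),w2p('wrist',[p[0]+30,p[1]-2,z],C))
```

```text
at [689.2  70.3 159.3] [ 3.141e+00  2.000e-03 -7.000e-02] units [0.012 0.003 1.094] spin 0.03 F [ 0.2 -0.5 -0.5] w 12.3 t 45.6
272 195
112.2 [317.42949818 212.04159983] [317.27821966 173.79084952]
130 [317.39781087 220.26857008] [317.23166715 178.94195289]
160 [317.33001087 237.87147063] [317.13101369 190.07940532]
```

View pics/m5.png

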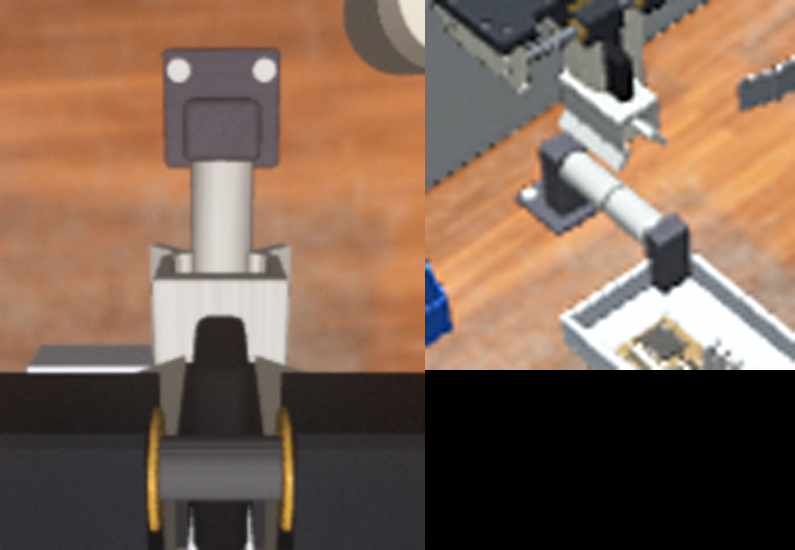

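>>> jog_arm(targets=[{"xyz": [0.01, 0, 0.2], "spin": 0}, {"xyz": [0, 0, 0.2], "spin": 0}, {"xyz": [0, 0, 0.2], "spin": 0}, {"xyz": [0, 0, 0.1], "spin": 0}, {"xyz": [0, 0, 0.06], "spin": 0}, {"xyz": [0, 0, 0.06], "spin": 0}, {"xyz": [0, 0, 0.06], "spin": 0}, {"xyz": [0, 0, 0.06], "spin": 0}, {"xyz": [0, 0, 0], "spin": 0}, {"xyz": [0, 0, 0], "spin": 0}])

```text
time: 46.95
tool_pos: [691.1, 70.3, 84.5]
tcp_rot: [3.141, -0.001, -0.069]
contact_force: [1.7, -1.7, -0.8]
grip_width: 11.5
finger_force: 30.0
```

>>> jog_arm(targets=[{"xyz": [0, 0, 0.03], "spin": 0}, {"xyz": [0, 0, 0.03], "spin": 0}, {"xyz": [0, 0, 0.03], "spin": 0}, {"xyz": [0, 0, 0.03], "spin": 0}, {"xyz": [0, 0, 0.02], "spin": 0}, {"xyz": [0, 0, 0.02], "spin": 0}, {"xyz": [0, 0, 0], "spin": 0}, {"xyz": [0, 0, 0], "spin": 0}, {"xyz": [0, 0, 0], "spin": 0}, {"xyz": [0, 0, 0], "spin": 0}])

```text
time: 48.2
tool_pos: [690.5, 70.6, 72.8]
tcp_rot: [3.142, 0.0, -0.069]
contact_force: [-5.0, -1.0, 5.9]
grip_width: 11.9
finger_force: 30.0
```

>>> jog_arm(targets=[{"xyz": [0, 0, 0.015], "spin": 0}, {"xyz": [0, 0, 0.015], "spin": 0}, {"xyz": [0, 0, 0.015], "spin": 0}, {"xyz": [0, 0, 0.015], "spin": 0}, {"xyz": [0, 0, 0.015], "spin": 0}, {"xyz": [0, 0, 0], "spin": 0}, {"xyz": [0, 0, 0], "spin": 0}, {"xyz": [0, 0, 0], "spin": 0}, {"xyz": [0, 0, 0], "spin": 0}, {"xyz": [0, 0, 0], "spin": 0}])

```text
time: 49.45
tool_pos: [690.8, 70.6, 72.4]
tcp_rot: [3.141, -0.003, -0.069]
contact_force: [-17.3, -1.4, 32.4]
grip_width: 11.6
finger_force: 30.0
```

>>> jog_arm(targets=[{"xyz": [0, 0, 0], "spin": 0}, {"xyz": [0, 0, 0], "spin": 0}, {"xyz": [0, 0, 0], "spin": 0}, {"xyz": [0, 0, 0], "spin": 0}, {"xyz": [0, 0, 0], "spin": 0}, {"xyz": [0, 0, 0], "spin": 0}, {"xyz": [0, 0, 0], "spin": 0}, {"xyz": [0, 0, 0], "spin": 0}, {"xyz": [0, 0, 0], "spin": 0}, {"xyz": [0, 0, 0], "spin": 0}], gripper=100)

```text
time: 50.7
tool_pos: [690.8, 70.5, 65.9]
tcp_rot: [3.141, -0.0, -0.069]
contact_force: [-0.1, -0.7, 0.5]
grip_width: 92.2
finger_force: 0.0
```

>>> jog_arm(targets=[{"xyz": [0, 0, -0.1], "spin": 0}, {"xyz": [0, 0, -0.2], "spin": 0}, {"xyz": [0, 0, -0.4], "spin": 0}, {"xyz": [0, 0, -0.4], "spin": 0}, {"xyz": [0, 0, -0.4], "spin": 0}, {"xyz": [-0.4, 0, -0.2], "spin": 0}, {"xyz": [-0.6, 0, 0], "spin": 0}, {"xyz": [-0.6, 0, 0], "spin": 0}, {"xyz": [-0.6, 0, 0], "spin": 0}, {"xyz": [-0.3, 0, 0], "spin": 0}])

```text
time: 51.95
tool_pos: [489.3, 84.6, 203.5]
tcp_rot: [-3.141, -0.002, -0.069]
contact_force: [0.6, 0.3, -0.1]
grip_width: 91.7
finger_force: 0.0
```

Run:
```python
from h import *
to(690,70,71.8,-0.073)
s=bot.capture('scene'); t=bot.capture('top'); cv2.imwrite('pics/s7.png',s); cv2.imwrite('pics/t7.png',t)
u,v=w2p('scene',[690,70,60]).astype(int)
b=cv2.resize(s[v-40:v+50,u-40:u+40],(400,450),interpolation=2)
a=cv2.resize(t[110:290,260:480],(400,327),interpolation=2); a=cv2.copyMakeBorder(a,0,123,0,0,cv2.BORDER_CONSTANT); cv2.imwrite('pics/m7.png',np.hstack([b,a]))
```

```text
at [489.3  84.6 203.5] [-3.141e+00 -2.000e-03 -6.900e-02] units [2.513 0.01  1.651] spin 0.04 F [ 0.6  0.3 -0.1] w 91.7 t 52.0
```

View pics/m7.png

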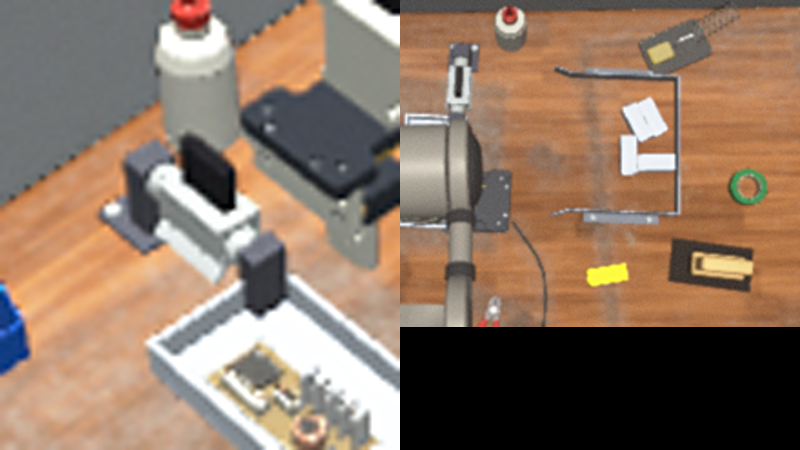

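```bash
python3 -c "
from plant import bot
print(bot.close_job())"
```

```text
the job is handed in; nothing more can be done
None
```

The job is handed in, though the interface gave no verdict: all four offcuts are in the bay, the carrier is against its stop, the clip is seated over the bar joint, and the brush stands on its mat.

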